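# Clamp a rail on the slot mortiser

### The job

Clamp the pine rail for mortising: with the red lever of the hold-down standing up, screw its spindle in (clockwise seen from above) until the black rubber foot is just snug on the wood, then fold the lever right over until it snaps past its dead centre and lies flat, holding by itself. Do not overtighten the screw, leave the rail lying against its fence and end stop, do not disturb the glue bottle, the offcut or the chuck key beside the machine, and let go of everything at the end.

Things in the scene. Friction and masses are not known exactly. Their poses are not given: they have to be found in the camera images.
- spindle: Threaded steel spindle of the hold-down over the rail, square to the tilted table: it leans 30 degrees from vertical, upper end away from the motor, to the robot's left. Origin on its axis at the lever's pivot pin, first some 86 mm above the rail's top. z: up the axis; y: along the pin; x: the side to which the lever folds. The frame turns with it. Clockwise from above (negative about z) is in.
- collar (a point): Steel collar, 34 mm diameter, 19 mm below the pin, axes as the spindle's. Right-hand thread, 5 mm a turn, light drag (0.05 N m). The black rubber foot at its lower end turns with it and starts 2 to 5 mm off the wood, how far is not known: feel for it. On touching, turning resists more by some 0.4 N m per rad: jaws pinching with 12 to 20 N then slip, which is snug; hard grips overtighten.
- boss_top (a point): Top of the green arm's end, on the spindle's axis, 100 mm above the table's face and about 32 mm below the pin; fixed; z along the axis. The arm runs down the slope (its -x) to a post 92 mm away that ends 20 mm below the pin. Above the arm nothing else stands within 100 mm of the axis.
- lever_grip (a point): Middle of the red cam lever's straight shank, 40 mm from the pin, to be pinched while it stands up along the axis. Shank 15 mm thick along the pin (y: the flat sides to pinch), 12 mm along x. Cam cheeks of 27 mm diameter, 22 mm wide in all, sit round the pin. x: towards the side to which it folds; z: from the pin along the lever.
- lever_back (a point): Point on the lever's back, the face with the black strip that is pushed to fold it, 52 mm from the pin and 6 mm behind the lever's centre line; axes as lever_grip. From 58 mm to 82 mm from the pin the tip bends back 20 degrees, away from the folding side (to 13 mm behind the centre line).
- lever (a joint): Cam lever angle: 0 open, standing along the axis; 1.57 shut, square to it, pointing along the spindle's x. Stays up by friction. Its cam drives the foot up to 2.7 mm on. With the foot snug, resistance at 55 mm from the pin rises to a peak of 4 to 9 N near 0.6 rad; past dead centre at 1.25 rad it snaps shut; let go earlier it springs back. With the foot clear of the wood it does not clamp.
- rail: Loose pine rail to be clamped, 60 x 280 x 45 mm, lying on the tilted table under the foot, its lower long side against a steel fence and one end (+y) against the end stop. Origin at the centre of its underside; x up the slope across the rail, y along it, z square to the table.
- mortiser: Green mortising machine, fixed to the bench: bed 560 x 240 mm, aluminium table 175 x 320 mm tilted 30 degrees, down away from the motor (to the robot's left), its middle 115 mm above the bench; to the right (110 to 420 mm from the origin) bit, chuck and motor, up to 210 mm high. Origin on the bench under the table's middle; x towards the motor.
- glue: Bystander: white glue bottle with orange cap, 60 mm diameter, 150 mm tall, standing on the bench in front of the table's lower edge. Origin at the centre of its underside.
- offcut: Bystander: pine offcut, 60 x 85 x 45 mm, on the bench in front of the table's lower edge. Origin at the centre of its underside.
- chuck_key: Bystander: steel T-handled chuck key, 80 x 70 x 18 mm, lying on the bench in front of the table's lower edge. Origin at the centre of its underside.

How it is judged:
By the outcome, as a careful person would: the job done as asked, in the order asked, and still so for the second after the job is handed in, with the robot touching nothing.
It also fails if it takes over 69 s, if anything falls off the work surface, if the arm or the gripper's body presses on something with over 40 N, if the wrist force passes 120 N, or if a joint passes its speed limit or range.

### The arm

A 6-joint arm with a two-finger parallel gripper is mounted at the origin on the work surface. World frame = base frame: x ahead of the robot, y to its left, z up, the work surface at z = 0. Lengths are in m, angles in rad, forces in N, time in s.
With the tool pointing down it reaches from about 0.25 to 0.8 m from the base axis. Payload 8.5 kg.
Tool frame: the origin (TCP) lies on the centre line of the jaws, within the pads' length; the fingertips stand bot.tip_extent ahead of it and the grasp point (between the pads) lies 6 mm ahead of it (bot.tip_extent is the distance from the TCP to the fingertips, in m); z points along the fingers, y is the line along which they close (so a half turn about z gives the same grasp; the last joint's range is limited). The gripper opens to 85 mm and grips with 20 to 120 N. Pads are 22 mm wide; open, the fingers measure 114 mm over their backs; the gripper's body (76 mm by 85 mm) begins 54 mm behind the grasp point. The pads swing forward as they close: fully open they stand 13 mm farther back than shut.
Start: joints at [1.176, 0.238, -0.013, 1.319, 0, 1.571], TCP at [0.202, 0.485, 0.256] pointing down, gripper open.
Joint ranges: [-2.66, 2.66], [-1.03, 1.9], [-1.14, 1.46], [-1.82, 2.27], [-1.45, 1.34], [-3.14, 3.14]. Speed limits (rad/s): [2.22, 2.22, 2.79, 3.14, 3.14, 3.14].

### API

Orientations are given as a 3x3 rotation matrix whose columns are the frame's x, y, z axes.
In Python, from rig import bot gives the robot as it stands. Calls block until the motion is done:
- bot.move_to(position, orientation): joint-space move of the TCP to a pose.
- bot.servo_line(position, attitude=None, velocity=0.15, stop_force=None): straight line of the TCP; attitude=None keeps the orientation; velocity is the mean speed in m/s. With stop_force (N) it stops when the force on the tool has changed by that much, and returns True; else False.
- bot.movej(angles): joint-space move.
- bot.release() and bot.close(): open the fingers fully, or close them until they stop; the grip force is fixed at half the most.
- bot.sleep(seconds).
- bot.ik(position, orientation): joint angles nearest the present ones, or None.
- bot.snapshot(name): name is "scene" or "top" or "wrist"; returns a dict with "frame" (400x640x3 uint8, red, green, blue), "range_z" (400x640 float32, m along the optical axis (not along the pixel's ray), 0 where there is no reading), "camera_matrix" (3x3 intrinsics, pixels), "rvec" (rotation vector, rad) and "tvec" (3), from world to camera coordinates, as OpenCV has them; the wrist camera has in their place "mount" (4x4, takes a point from camera to tool coordinates, whose origin is the TCP and whose axes are the flange's). Camera axes: x right, y down, z forward; pixel columns grow to the right and rows downward; lengths in m; the calibration is good to about 2 mm. A picture is of the moment at which its call begins: read the wrist's pose just before it.
A pose or a line that the arm cannot do raises bot.PlanningError and nothing moves.
- bot.close_job(): hands the job in; it is judged then, once.
Readings, each from a call of its own:
- bot.get_time(): time.
- bot.get_qpos(): joint angles.
- bot.get_qvel(): joint speeds.
- bot.get_joint_torque(): joint torques, N m.
- bot.get_position(): TCP position.
- bot.get_tcp_rot(): TCP orientation.
- bot.get_contact_force(): force on the tool from outside, world axes, zero at the start.
- bot.get_ft_torque(): the same for the moment, N m.
- bot.get_gripper_width(): opening from 0.0 (shut) to 1.0 (fully open).
- bot.get_grasp_force(): force on a finger pad.
Only numpy, scipy, OpenCV 4.12 (cv2) and the standard library are available. Lean on these libraries where they do the work, as an engineer would, in place of code of your own. Each camera call takes 0.05 s, during which the arm holds its last target. There are 200 camera calls.

## Working session

There is one attempt and no reset: what is moved stays moved. The work goes in short steps, each a Python script; the robot and the scene stay as the last script left them, time stands still between calls to the robot, and variables do not carry over. Pictures are saved under pics/ and viewed, at most 10 in all, crops included, and the job is handed in when it is done.

```bash
ls; mkdir -p pics
python3 - <<'E'
from rig import bot
import cv2,numpy as np
for n in ("scene","top"):
    s=bot.snapshot(n); cv2.imwrite(f"pics/{n}0.png",s["frame"][:,:,::-1]); np.savez(f"{n}0.npz",**s)
    R=cv2.Rodrigues(np.array(s["rvec"]))[0]; print(n,-R.T@s["tvec"],R[2],s["camera_matrix"].ravel())
print(bot.get_time(),bot.tip_extent,bot.get_tcp_rot())
E
```

```text
pics
scene [0.9870485  0.23887422 0.65788507] [-0.67386393 -0.20525504 -0.70977304] [379.43475272   0.         324.97470123   0.         379.43475272
 197.37534534   0.           0.           1.        ]
top [0.39284665 0.09812277 1.04891292] [ 0.18422898 -0.01413126 -0.98278176] [419.00443391   0.         323.37219625   0.         419.00443391
 200.73275061   0.           0.           1.        ]
0.1 0.025 [[-9.23063382e-01  3.84647558e-01 -4.98174693e-04]
 [ 3.84647881e-01  9.23062577e-01 -1.21970217e-03]
 [-9.30904438e-06 -1.31748425e-03 -9.99999132e-01]]
```

View pics/scene0.png

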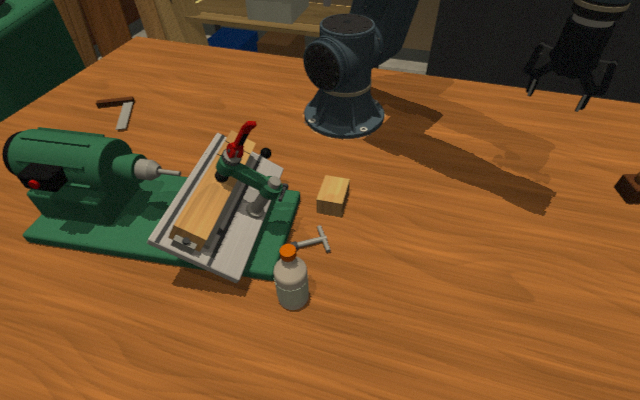

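View pics/top0.png

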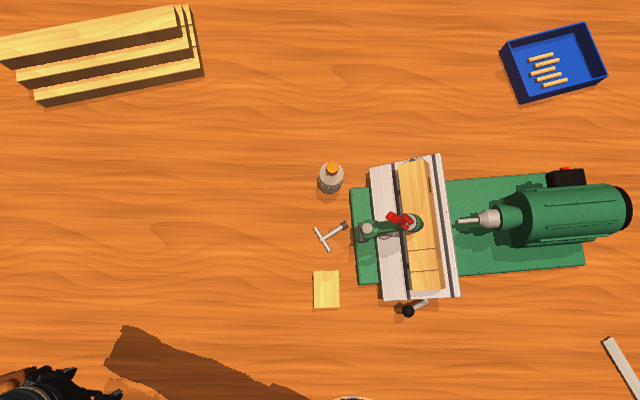

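The machine sits around x≈0.4, y≈-0.1 m. The red lever is at top (402,220) and scene (240,143), and the rail is at top (420,220). Next I'll measure these from depth.

```bash
cat > vis.py <<'E'
import cv2,numpy as np
def cloud(s):
    K=s["camera_matrix"];z=s["range_z"].astype(float);v,u=np.mgrid[:400,:640]
    p=np.stack([(u-K[0,2])*z/K[0,0],(v-K[1,2])*z/K[1,1],z],-1)
    if "mount" in s:
        P=p@s["mount"][:3,:3].T+s["mount"][:3,3]; return P@s["Rt"].T+s["pt"]
    R=cv2.Rodrigues(np.array(s["rvec"]))[0]
    return (p-np.array(s["tvec"]).ravel())@R
def redmask(f):
    h=cv2.cvtColor(f,cv2.COLOR_RGB2HSV); return ((h[...,0]<6)|(h[...,0]>174))&(h[...,1]>170)&(h[...,2]>60)
E
python3 - <<'E'
from vis import *
S={n:dict(np.load(n+"0.npz")) for n in("top","scene")}
C={n:cloud(s) for n,s in S.items()}
def plane(P):
    for _ in range(6):
        c=P.mean(0);n=np.linalg.svd(P-c)[2][2];n*=np.sign(n[2]);d=(P-c)@n
        k=np.abs(d)<max(.0025,1.0*d.std()); 
        if k.all():break
        P=P[k]
    return c,n,len(P)
m=np.zeros((400,640),bool);m[235:285,410:436]=1
c,n,k=plane(C["top"][m]);print("railtop",c,n,k,np.degrees(np.arccos(n[2])))
m=np.zeros((400,640),bool);m[175:205,405:428]=1
c2,n2,k=plane(C["top"][m]);print("railtop2",c2,n2,k,np.degrees(np.arccos(n2[2])))
# rail mask pine
h=cv2.cvtColor(S["top"]["frame"],cv2.COLOR_RGB2HSV)
for p in [(420,260),(415,185),(390,260),(600,300)]: print(p,h[p[1],p[0]],C["top"][p[1],p[0]])
nn=n
on=np.abs((C["top"]-c)@nn)<.004
roi=np.zeros_like(on);roi[140:310,360:470]=1
m=(on&roi).astype(np.uint8);r=cv2.minAreaRect(C["top"][m>0][:,:2].astype(np.float32));print("rail rect xy",r,m.sum())
for nm,box in(("top",(190,250,370,440)),("scene",(110,175,215,270))):
    f=S[nm]["frame"];m=redmask(f);q=np.zeros_like(m);q[box[0]:box[1],box[2]:box[3]]=1;m&=q
    P=C[nm][m];print(nm,m.sum(),P.mean(0),P.min(0),P.max(0))
for nm,(a,b,x0,x1) in(("top",(190,260,340,470)),("scene",(100,220,200,320))):
    cv2.imwrite(f"pics/{nm}1.png",cv2.resize(S[nm]["frame"][a:b,x0:x1,::-1],None,fx=6 if nm=="top" else 5,fy=6 if nm=="top" else 5,interpolation=cv2.INTER_CUBIC))
E
```

```text
railtop [ 0.44043189 -0.12834703  0.15529047] [-0.05833549  0.507382    0.85974442] 681 30.71210112618081
railtop2 [ 0.59093259 -0.11591344  0.15790333] [-0.05614797  0.51997204  0.8523359 ] 346 31.53334933005955
(420, 260) [ 19 145 244] [ 0.43841565 -0.12335064  0.15449197]
(415, 185) [ 17 151 242] [ 0.60095073 -0.11446344  0.1570717 ]
(390, 260) [ 14  47 226] [ 0.44083077 -0.0741709   0.07066214]
(600, 300) [ 13 195 221] [ 0.36029222 -0.60323486  0.00466379]
rail rect xy ((0.5137132406234741, -0.09656526893377304), (0.2803684175014496, 0.10220552980899811), 6.627352714538574) 3257
top 245 [ 0.50688106 -0.05678255  0.27304338] [ 0.39284665 -0.09037104  0.21810579] [0.52376548 0.09812277 1.04891292]
scene 307 [ 0.51873401 -0.05921878  0.26118811] [ 0.50696062 -0.09000144  0.21950699] [0.9870485  0.23887422 0.65788507]
```

View pics/scene1.png

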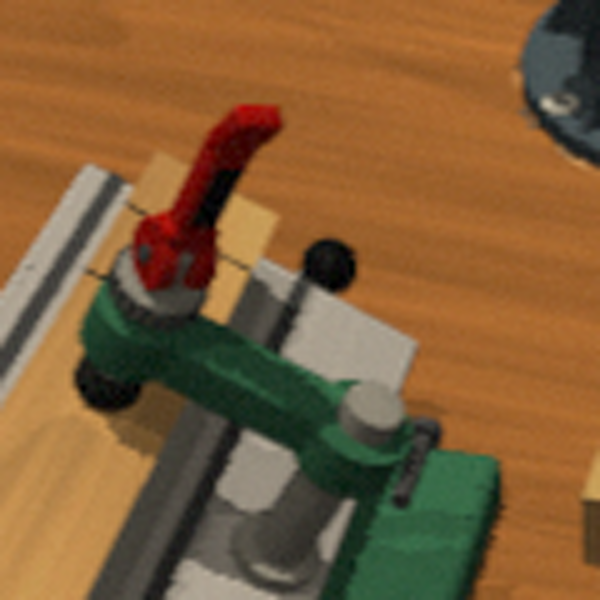

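The black strip, which is the lever's back, faces image right (about +y). So the lever folds toward -y, up the slope. I'll put the red cloud into table coordinates and take a wrist view along the axis.

```bash
cat >> vis.py <<'E'
yaw=np.radians(6.63);c30,s30=np.cos(np.pi/6),.5
tv=np.array([np.cos(yaw),np.sin(yaw),0])           # along rail, +y (end stop?) 
dn=np.array([-np.sin(yaw),np.cos(yaw),0])          # horizontal, downhill
a=s30*dn+c30*np.array([0,0,1]); tu=np.cross(tv,a)  # tu up slope
T=np.stack([tu,tv,a])                              # rows
O=np.array([.5157,-.1221,.1566])                   # on rail top
def tab(P): return (P-O)@T.T
E
python3 - <<'E'
from vis import *
from rig import bot
print(T)
for nm,box in(("top",(190,250,370,440)),("scene",(110,175,215,270))):
    s=dict(np.load(nm+"0.npz"));C=cloud(s);m=redmask(s["frame"]);q=np.zeros_like(m);q[box[0]:box[1],box[2]:box[3]]=1
    P=C[m&q&(s["range_z"]>.1)];Q=tab(P)*1e3
    Q=Q[(Q[:,2]>60)&(Q[:,2]<180)]
    for lo in range(70,180,10):
        k=(Q[:,2]>=lo)&(Q[:,2]<lo+10)
        if k.any():print(nm,lo,k.sum(),Q[k].mean(0).round(1),Q[k].min(0).round(),Q[k].max(0).round())
s=dict(np.load("top0.npz"));C=tab(cloud(s))*1e3
h=cv2.cvtColor(s["frame"],cv2.COLOR_RGB2HSV);g=(h[...,0]>50)&(h[...,0]<85)&(h[...,1]>90)
for lo,hi in((35,65),):
    k=g&(abs(C[...,2]-54)<4)&(abs(C[...,0])<150)&(abs(C[...,1])<80);print("boss",k.sum(),C[k].min(0).round(),C[k].max(0).round(),C[k].mean(0).round())
p=O+T.T@np.array([.0,.0,.086]);print("pin guess",p)
for ang in range(0,360,30):
    x=np.cos(np.radians(ang))*tu+np.sin(np.radians(ang))*tv
    R=np.stack([x,np.cross(-a,x),-a],1)
    print(ang,[None if (q:=bot.ik(p+a*d,R)) is None else np.round(q,2) for d in(-.019,.2)])
print(bot.snapshot("wrist")["mount"].round(3))
E
```

```text
[[ 0.09998892 -0.86023381  0.5       ]
 [ 0.99331245  0.11545726  0.        ]
 [-0.05772863  0.49665622  0.8660254 ]]
top 70 2 [-2.8 -9.5 76.3] [ -9. -15.  76.] [ 3. -4. 77.]
top 80 9 [ 3.8 -2.5 88.3] [-12. -16.  86.] [13. 13. 90.]
top 90 46 [ 3.3 -3.9 95.5] [ -7. -15.  90.] [ 12.  13. 100.]
top 100 31 [  1.6  -0.2 104. ] [-11.  -9. 101.] [  8.  10. 110.]
top 110 17 [  2.2  -1.6 115.8] [ -4.  -8. 110.] [  6.   6. 120.]
top 120 12 [  2.   -2.2 125.8] [ -3.  -7. 121.] [  6.   6. 130.]
top 130 15 [  2.1  -1.9 135.2] [ -4.  -7. 131.] [  7.   7. 138.]
top 140 22 [  1.6  -2.3 146. ] [ -7.  -8. 140.] [  6.   5. 150.]
top 150 34 [ -1.  -1. 155.] [ -8.  -7. 150.] [  5.   5. 160.]
top 160 52 [ -4.9   3.5 166.5] [-13.  -3. 161.] [  3.  11. 170.]
top 170 4 [ -7.4   2.5 170.4] [-12.  -0. 170.] [  0.   8. 171.]
scene 70 4 [-0.1 10.  78.1] [-11.   5.  76.] [ 7. 16. 79.]
scene 80 46 [-2.4  9.9 85.9] [-17.   0.  80.] [13. 18. 90.]
scene 90 66 [-1.8  8.5 94.4] [-16.  -1.  90.] [ 12.  17. 100.]
scene 100 38 [  0.5   7.5 103.3] [-11.  -1. 100.] [  8.  13. 109.]
scene 110 17 [  1.8   7.6 114.9] [ -1.   5
[... 1171 characters left out ...]
32,  0.23,  0.25,  1.71, -0.51,  1.81])]
210 [array([ 0.1 ,  0.23, -0.23,  1.1 , -0.52,  1.03]), array([ 0.32,  0.23,  0.25,  1.71, -0.51,  1.28])]
240 [array([ 0.1 ,  0.23, -0.23,  1.1 , -0.52,  0.51]), array([ 0.32,  0.23,  0.25,  1.71, -0.51,  0.76])]
270 [array([ 0.1 ,  0.23, -0.23,  1.1 , -0.52, -0.01]), array([ 0.32,  0.23,  0.25,  1.71, -0.51,  0.23])]
300 [array([ 0.1 ,  0.23, -0.23,  1.1 , -0.52, -0.54]), array([ 0.32,  0.23,  0.25,  1.71, -0.51, -0.29])]
330 [array([ 0.1 ,  0.23, -0.23,  1.1 , -0.52, -1.06]), array([ 0.32,  0.23,  0.25,  1.71, -0.51, -0.81])]
[[ 0.001 -0.95  -0.312  0.081]
 [ 1.     0.001  0.001 -0.001]
 [-0.    -0.312  0.95  -0.117]
 [ 0.     0.     0.     1.   ]]
```

The lever tip bends toward (-tu,+tv), so it folds at about -40° in the (tu,tv) plane. I'll look along the axis from two opposite wrist orientations, so that mount errors cancel.

```bash
cat >> vis.py <<'E'
def pw(q): return O+T.T@np.asarray(q,float)   # table coords (m) -> world
def rot(deg):
    r=np.radians(deg);x=np.cos(r)*tu+np.sin(r)*tv
    return np.stack([x,np.cross(-a,x),-a],1)
E
python3 - <<'E'
from vis import *
from rig import bot
for i,phi in enumerate((320,140)):
    bot.move_to(pw([0,0,.27]),rot(phi)); bot.sleep(.3)
    Rt,pt=bot.get_tcp_rot(),bot.get_position(); s=bot.snapshot("wrist");s.update(Rt=Rt,pt=pt);np.savez(f"w{i}.npz",**s)
    cv2.imwrite(f"pics/w{i}.png",s["frame"][:,:,::-1])
    Q=tab(cloud(s))*1e3;m=redmask(s["frame"])&(s["range_z"]>.05)
    m&=(abs(Q[...,0])<40)&(abs(Q[...,1])<40)
    for lo in range(70,180,10):
        k=m&(Q[...,2]>=lo)&(Q[...,2]<lo+10)
        if k.sum()>20:print(i,lo,k.sum(),Q[k].mean(0).round(1),[ (r[0]*1).__class__ and tuple(np.round(x,1)) for r in [0] for x in []] if 0 else "", *(lambda r:(np.round(r[0],1),np.round(r[1],1),round(r[2],1)))(cv2.minAreaRect(Q[k][:,:2].astype(np.float32))))
print(bot.get_time(),bot.get_contact_force(),bot.get_ft_torque())
E
```

```text
0 90 29 [ 4.9 -3.9 94.4]  [ 0.2 -2. ] [20.1 16.4] 41.7
0 160 30 [ -6.6   7.9 166.2]  [-6.7  6.5] [14.8  6.7] 35.8
1 160 59 [ -5.1   6.2 166.3]  [-6.3  5.7] [14.6  8.6] 43.5
5.575 [-0.29284397 -1.02045697 -0.86695796] [ 0.48844452 -0.02814765  0.0189246 ]
```

View pics/w0.png

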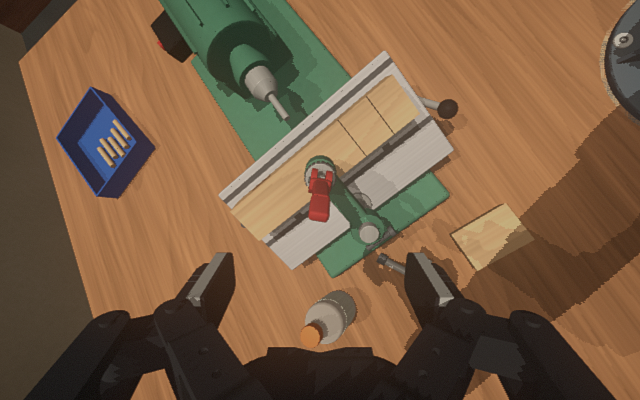

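View pics/w1.png

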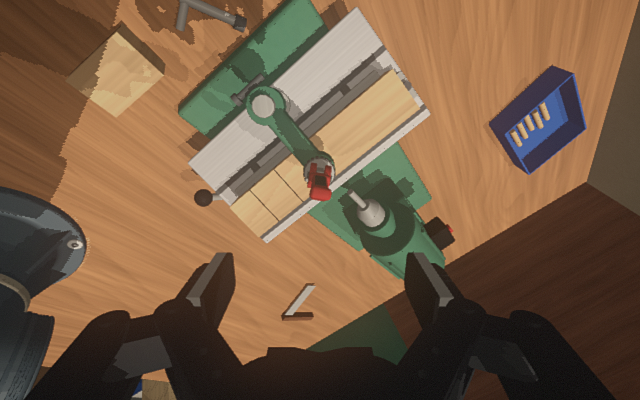

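Both views show the lever nearly along the image vertical, at (320,190) in w0 and (320,185) in w1, so 320° is close. I'll loosen the red mask and refine the estimate.

Run:
```python
from vis import *
for i in(0,1):
    s=dict(np.load(f"w{i}.npz"));f=s["frame"].astype(int);Q=tab(cloud(s))*1e3
    m=(f[...,0]>1.8*f[...,1])&(f[...,0]>1.8*f[...,2])&(f[...,0]>50)&(abs(Q[...,0])<30)&(abs(Q[...,1])<30)&(Q[...,2]>70)
    for lo,hi in((85,100),(100,115),(115,140),(140,155),(155,164),(164,175)):
        k=m&(Q[...,2]>=lo)&(Q[...,2]<hi)
        if k.sum()>10:
            r=cv2.minAreaRect(Q[k][:,:2].astype(np.float32));print(i,lo,k.sum(),Q[k].mean(0).round(1),np.round(r[0],1),np.round(r[1],1),round(r[2],1))
    # tip face lateral edges in lever frames: silhouettes column-wise
    v,u=np.nonzero(m);
    for lo in range(v.min(),v.max()+1,4):
        k=(v>=lo)&(v<lo+1);print("  row",lo,u[k].min(),u[k].max(),Q[v[k],u[k]].mean(0).round(1))
    g=np.abs(Q[...,2]-54)<3;g&=(f[...,1]>1.2*f[...,0])&(abs(Q[...,0])<30)&(abs(Q[...,1])<30)
    print(i,"boss",g.sum(),Q[g].min(0).round(1),Q[g].max(0).round(1))
    g=(np.abs(Q[...,2]-73)<3)&(np.hypot(Q[...,0],Q[...,1])<25)&(np.ptp(f,-1)<35);print(i,"collar",g.sum(),Q[g].min(0).round(1) if g.any() else"",Q[g].max(0).round(1) if g.any() else"")
```

```text
0 85 152 [ 3.3 -4.8 93.9] [-1.9 -0.3] [21.6 24.1] 40.1
0 100 121 [  0.6  -1.3 104.8] [-1.5  0. ] [21.3 11.7] 51.7
0 115 119 [  1.7  -2.8 127.9] [ 1.4 -1.8] [15.5  5.7] 65.4
0 140 180 [ 1.000e-01 -1.700e+00  1.488e+02] [ 0.1 -1.5] [16.1  6.3] 48.8
0 155 146 [ -2.3   1.7 159.7] [-1.8  2.9] [17.8  8.9] 65.4
0 164 205 [ -6.1   4.9 166.4] [-6.4  5.3] [15.6  9.6] 41.9
  row 168 313 313 [13.1 -3.3 85.1]
  row 172 312 331 [ 5.  -8.2 90. ]
  row 176 311 331 [ 2.9 -5.7 94.3]
  row 180 310 331 [  1.3  -3.7 100.4]
  row 184 310 330 [  0.7  -2.5 111. ]
  row 188 309 329 [  1.3  -0.5 121.8]
  row 192 311 327 [  1.4  -1.8 137.2]
  row 196 312 328 [  0.6  -2.3 147.5]
  row 200 311 329 [ -1.   -1.  152.1]
  row 204 310 328 [ -1.7   0.8 157.4]
  row 208 309 328 [ -2.9   2.2 162. ]
  row 212 309 328 [ -4.5   3.2 166.1]
  row 216 308 328 [ -6.5   5.8 166.8]
  row 220 316 326 [-10.9   6.3 166.2]
0 boss 57 [ -3.6 -17.9  51.4] [16.2  8.1 53.9]
0 collar 189 [-19.2 -17.6  70. ] [15.1 17.6 75.6]
1 85 123 [-8.   5.9 93.7] [-3.2  1.5] [21.1 24.4] 39.4
1 100 71 [ -4.7   1.7 102.3] [-3.1  1.5] [21.1 11.5] 41.5
1 115 15 [ -3.4   5.4 127.8] [-5.1  2.8] [15.3  3.3] 57.4
1 155 20 [ -8.1   5.9 162.1] [-6.9  4.3] [11.  13.3] 38.1
1 164 222 [ -7.4   6.3 166.4] [-7.  6.] [16.   9.9] 42.0
  row 164 311 315 [-17.3   5.3  88.4]
  row 168 311 330 [-9.7  8.9 91.6]
  row 172 310 330 [-7.1  7.  95.4]
  row 176 309 330 [ -4.8   5.1 100.2]
  row 180 309 329 [ -2.9   2.5 103.7]
  row 184 308 329 [ -1.9  -1.7 106.2]
  row 188 312 327 [-10.7   8.4 164.7]
  row 192 311 330 [ -8.    7.2 166.2]
  row 196 310 330 [ -6.    4.9 167. ]
  row 200 320 325 [  1.1   1.7 154.6]
1 boss 3 [-0.6 17.2 51.5] [ 1.2 18.6 53.2]
1 collar 161 [-19.7 -15.1  70. ] [14.1 18.2 75.9]
```

Combined estimate: the axis is at (-2.5, 0.6) mm in (tu,tv), and the lever folds toward about -49°. I'll descend along the axis and pinch the shank.

```bash
cat >> vis.py <<'E'
AX=np.array([-.0025,.0006])
def tp(w,d=(0,0)): return pw([AX[0]+d[0],AX[1]+d[1],w])
def wrench(bot):
    return np.r_[T@np.array(bot.get_contact_force()),T@np.array(bot.get_ft_torque())]
E
python3 - <<'E'
from vis import *
from rig import bot
np.set_printoptions(precision=3,suppress=True)
bot.move_to(tp(.27),rot(311));print(bot.get_qpos())
print(bot.servo_line(tp(.132),velocity=.08,stop_force=8)); bot.sleep(.2)
print(tab(bot.get_position())*1e3)
w0=wrench(bot);print(w0);np.save("w0bias.npy",w0)
bot.close();bot.sleep(.2);print(wrench(bot)-w0,bot.get_gripper_width(),bot.get_grasp_force(),bot.get_time())
print([wrench(bot)[5] for _ in range(4)])
s=bot.snapshot("wrist");cv2.imwrite("pics/grip.png",s["frame"][:,:,::-1])
E
```

```text
[ 0.308  0.223  0.206  1.663 -0.513 -0.494]
False
[ -2.513   0.696 132.184]
[-0.751  0.235 -0.052  0.008  0.423  0.026]
[ 5.12   2.464  0.34   0.344 -0.556 -0.1  ] 0.1683709889421703 58.45955860801041 11.025
[np.float64(-0.07431065816679847), np.float64(-0.07431065816679847), np.float64(-0.07431065816679847), np.float64(-0.07431065816679847)]
```

View pics/grip.png

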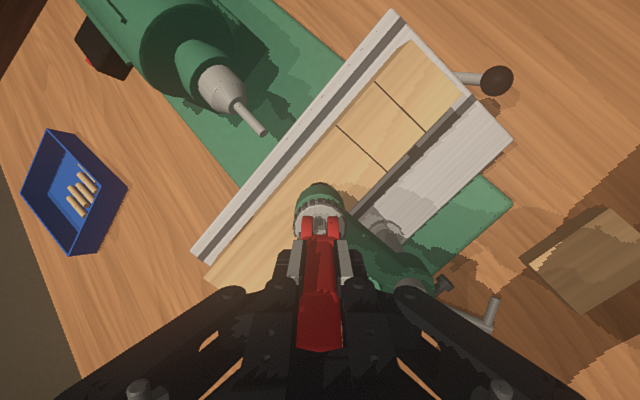

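The shank is pinched: red lever between the pads at (320,260). I'll nudge out the lateral force, then screw in with small steps and watch the axial moment.

```bash
cat > screw.py <<'E'
from vis import *
from rig import bot
np.set_printoptions(precision=2,suppress=True)
def step(phi,w,d):
    q=bot.ik(tp(w,d),rot(phi)); 
    if q is None or abs(np.array(q)-bot.get_qpos()).max()>.6: return False
    bot.movej(q); return True
def run(phi,w,d,n,dphi,base,thr,b):
    log=[]
    for i in range(n):
        if not step(phi-dphi,w-.005*dphi/360,d): print("limit",phi);break
        phi-=dphi;w-=.005*dphi/360
        bot.sleep(.06);f=wrench(bot)-b;log.append(f[5]);print(round(phi),f,round(bot.get_time(),2))
        if f[5]-base>thr: print("THRESH");break
    np.save("state.npy",np.r_[phi,w,d]);return log
E
python3 - <<'E'
from screw import *
b=np.load("w0bias.npy");pin=np.array([np.cos(np.radians(41)),np.sin(np.radians(41))])
d=pin*.001
step(311,.132,d);bot.sleep(.15);print(wrench(bot)-b)
run(311,.132,d,5,10,0,.2,b);print(bot.get_qpos(),bot.get_gripper_width())
E
```

```text
[-1.4  -3.11  5.17 -0.54  0.52 -0.12]
301 [-2.11 -3.12  5.01 -0.65  0.67 -0.08] 11.82
291 [-1.96 -3.27  6.1  -0.62  0.73 -0.15] 12.18
281 [-2.58 -2.72  6.01 -0.69  0.83 -0.08] 12.53
271 [-3.81 -4.21  7.11 -0.64  0.93 -0.04] 12.88
261 [-3.96 -3.67  6.46 -0.66  1.02 -0.1 ] 13.22
[ 0.17  0.21 -0.11  1.28 -0.52  0.22] 0.16736113085727822
```

Run:
```python
from screw import *
b=np.load("w0bias.npy");phi,w=np.load("state.npy")[:2];d=np.array([.00035,.0006])
run(phi,w,d,16,10,-.09,.14,b);print(bot.get_qpos(),bot.get_gripper_width())
```

```text
251 [-3.42 -3.39  5.36 -0.55  0.73 -0.06] 13.57
241 [-3.17 -2.37  5.44 -0.54  0.78 -0.07] 13.93
231 [-3.58 -2.33  5.47 -0.51  0.9  -0.1 ] 14.28
221 [-3.89 -2.22  5.22 -0.41  0.9  -0.02] 14.62
211 [-3.42 -1.49  5.77 -0.36  1.01 -0.12] 14.97
201 [-4.53 -1.23  5.29 -0.28  1.01 -0.08] 15.32
191 [-4.62 -1.1   5.55 -0.21  1.07 -0.06] 15.68
181 [-3.62 -0.99  4.79 -0.13  1.06 -0.04] 16.02
171 [-4.96  0.59  4.62 -0.02  1.04 -0.11] 16.38
161 [-4.91  1.11  5.14  0.02  1.04 -0.04] 16.73
151 [-5.03  0.82  3.05  0.11  1.01 -0.15] 17.07
141 [-4.82  2.38  3.13  0.21  0.93 -0.08] 17.43
131 [-4.64  1.87  3.18  0.25  0.89 -0.09] 17.77
121 [-3.77  1.92  2.01  0.32  0.78 -0.09] 18.12
111 [-2.89  2.44  2.17  0.38  0.78 -0.05] 18.48
101 [-3.62  3.47  1.44  0.55  0.73 -0.07] 18.82
[ 0.17  0.21 -0.12  1.27 -0.52  3.01] 0.1664240193673314
```

No contact after 210° (2.9 mm), so I'll regrasp half a turn back and continue.

Run:
```python
from screw import *
phi,w=np.load("state.npy")[:2];d=np.array([0.0,.0006])
w+=.0015
bot.release();q=bot.get_qpos();q=np.array(q);q[5]-=np.pi;bot.movej(list(q))
phi+=180;step(phi,w,d);bot.sleep(.15)
b=wrench(bot);np.save("w0bias.npy",b);print(b)
bot.close();bot.sleep(.1);print(wrench(bot)-b,bot.get_gripper_width(),bot.get_time())
run(phi,w,d,8,10,-.02,.14,b);print(bot.get_qpos(),bot.get_gripper_width())
```

```text
[ 0.51  0.09 -0.58  0.04  0.42 -0.01]
[-1.27 -0.77  2.96 -0.12  0.07 -0.04] 0.16630788370119587 23.3167
271 [-1.3  -0.15  2.56 -0.1   0.14 -0.04] 23.67
261 [-0.98 -0.12  3.69 -0.14  0.2  -0.03] 24.02
251 [-1.78 -1.04  2.96 -0.17  0.29 -0.03] 24.37
241 [-3.07 -1.84  5.   -0.18  0.38 -0.08] 24.72
231 [-3.69 -0.93  5.8  -0.17  0.52 -0.11] 25.07
221 [-3.49  0.19  5.52 -0.11  0.53 -0.12] 25.42
211 [-3.34 -0.82  6.11 -0.18  0.53 -0.14] 25.77
201 [-4.21 -0.25  6.34 -0.25  0.62 -0.24] 26.12
[ 0.17  0.21 -0.11  1.27 -0.52  1.26] 0.17246311445564602
```

The axial moment is growing since about 245°, so there is contact. I'll continue in finer steps with averaged readings and read J6 torque as a cross-check.

Run:
```python
from screw import *
b=np.load("w0bias.npy");phi,w=np.load("state.npy")[:2];d=np.array([-.0002,.0005])
for i in range(4):
    m=[];j=[]
    for _ in range(6): bot.sleep(.03);m.append((wrench(bot)-b)[5]);j.append(bot.get_joint_torque()[5])
    print(phi,np.mean(m),np.std(m),np.mean(j),bot.get_gripper_width(),bot.get_time())
    if np.mean(m)<-.36 or i==3:break
    phi-=5;w-=.005*5/360;step(phi,w,d)
np.save("state.npy",np.r_[phi,w,d]);print(wrench(bot)-b)
s=bot.snapshot("wrist");cv2.imwrite("pics/snug.png",s["frame"][:,:,::-1])
```

```text
201.0 -0.17491731179506012 0.02962785612889372 -0.2033899910748005 0.1698939871926358 26.3167
196.0 -0.1765960311047575 0.02877834534189167 -0.18874673172831535 0.17529154611327816 26.7667
191.0 -0.12205284431507109 0.011376747750183781 -0.07677501387661323 0.17126923492975593 27.2167
186.0 -0.11633434868508723 0.011305963789322429 -0.09810516727156937 0.17146486859447968 27.6667
[-1.92  0.33  8.21 -0.08  0.45 -0.11]
```

View pics/snug.png

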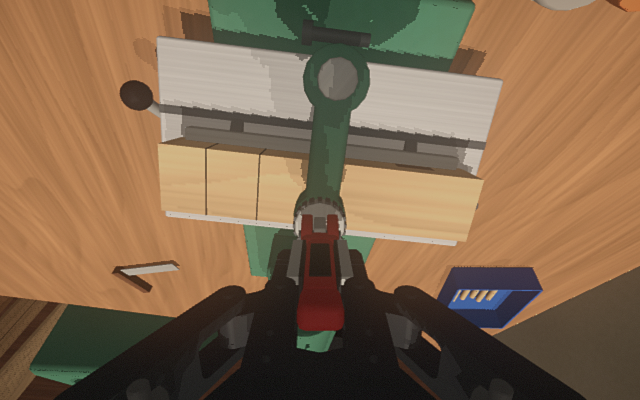

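The lever still tracks the jaws (black strip at (320,255)). The moment fell again once I corrected the centring, so that was not real contact. I'll continue with averaged readings.

```bash
cat >> screw.py <<'E'
def fine(phi,w,d,n,dphi,b,thr):
    for i in range(n):
        if not step(phi-dphi,w-.005*dphi/360,d): print("limit");break
        phi-=dphi;w-=.005*dphi/360;m=[];j=[]
        for _ in range(4): bot.sleep(.03);m.append(wrench(bot)-b);j.append(bot.get_joint_torque()[5])
        m=np.mean(m,0);print(round(phi),m,round(np.mean(j),3),round(bot.get_gripper_width(),3),round(bot.get_time(),2))
        if abs(m[5]+.06)>thr: print("THRESH");break
    np.save("state.npy",np.r_[phi,w,d])
E
python3 - <<'E'
from screw import *
b=np.load("w0bias.npy");phi,w=np.load("state.npy")[:2];d=np.array([-.0003,.0005])
fine(phi,w,d,5,7,b,.16)
E
```

```text
179 [-2.62  0.04  8.33 -0.16  0.47 -0.26] -0.209 0.172 28.1
THRESH
```

Run:
```python
from screw import *
b=np.load("w0bias.npy");phi,w=np.load("state.npy")[:2];d=np.array([-.0003,.0005])
for dp in (-8,-8,8,8,8):
    step(phi-dp,w-.005*dp/360,d);phi-=dp;w-=.005*dp/360
    r=[]
    for _ in range(4): bot.sleep(.04);r.append([(wrench(bot)-b)[5],bot.get_joint_torque()[5],bot.get_gripper_width()*100])
    print(phi,np.round(r,2).tolist(),round(bot.get_time(),2))
np.save("state.npy",np.r_[phi,w,d]);print(wrench(bot)-b)
```

```text
187.0 [[0.29, 0.14, 17.1], [0.32, 0.24, 17.12], [0.32, 0.27, 16.9], [0.33, 0.28, 17.02]] 28.52
195.0 [[0.23, 0.04, 17.07], [0.23, 0.16, 17.09], [0.23, 0.19, 17.15], [0.23, 0.2, 16.78]] 28.95
187.0 [[-0.28, -0.12, 17.29], [-0.25, -0.22, 16.98], [-0.27, -0.25, 16.9], [-0.29, -0.26, 16.76]] 29.38
179.0 [[-0.23, -0.12, 17.11], [-0.27, -0.22, 17.11], [-0.3, -0.25, 17.08], [-0.28, -0.26, 16.51]] 29.8
171.0 [[-0.29, -0.12, 16.77], [-0.34, -0.22, 17.24], [-0.25, -0.25, 17.12], [-0.26, -0.26, 16.91]] 30.23
[-2.13 -0.27  8.86 -0.04  0.53 -0.26]
```

Run:
```python
from screw import *
b=np.load("w0bias.npy");phi,w=np.load("state.npy")[:2];d=np.array([-.0003,.0005])
w-=.0005
fine(phi,w,d,3,8,b,.30)
```

```text
163 [-3.58 -0.77 13.25 -0.31  0.67 -0.2 ] -0.156 0.171 30.62
155 [-3.89 -0.54 13.27 -0.27  0.77 -0.26] -0.191 0.169 31.01
147 [-3.9  -0.67 13.57 -0.18  0.78 -0.18] -0.141 0.169 31.4
```

Run:
```python
from screw import *
b=np.load("w0bias.npy");phi,w=np.load("state.npy")[:2];d=np.array([-.0006,.0005])
w+=.0012
fine(phi,w,d,6,8,b,.30)
print(bot.get_qpos()[5])
```

```text
139 [-0.32  4.39  0.11  0.76 -0.04 -0.25] -0.153 0.168 31.8
131 [ 0.71  4.87 -0.21  0.82 -0.14 -0.25] -0.197 0.173 32.19
123 [ 0.36  4.84  0.1   0.86 -0.16 -0.26] -0.223 0.169 32.58
115 [ 0.54  5.22  0.78  0.88 -0.17 -0.18] -0.11 0.172 32.98
107 [ 1.01  4.87  0.93  0.83 -0.21 -0.18] -0.124 0.167 33.37
99 [ 0.87  4.89  1.83  0.81 -0.23 -0.31] -0.25 0.167 33.76
3.0455209253288142
```

Run:
```python
from screw import *
Rt,pt=bot.get_tcp_rot(),bot.get_position();s=bot.snapshot("wrist");s.update(Rt=Rt,pt=pt);np.savez("w9.npz",**s)
a1=s["frame"][130:400,180:460,::-1]
cv2.imwrite("pics/tight.png",cv2.resize(a1,None,fx=2,fy=2,interpolation=cv2.INTER_CUBIC))
s2=bot.snapshot("scene");np.savez("s9.npz",**s2)
```

```text
(no output)
```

View pics/tight.png

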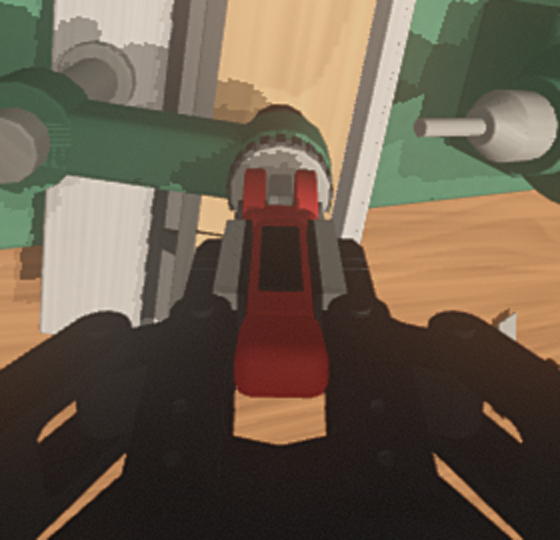

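The lever is square in the jaws, so the spindle did turn. The resistance rose from about 245° and then levelled off. I'll back off and sample the resistance on the way, to separate real contact from jaw friction.

Run:
```python
from screw import *
b=np.load("w0bias.npy");phi,w=np.load("state.npy")[:2];d=np.array([-.0004,.0003])
def go(dp):
    global phi,w
    step(phi+dp,w+.005*dp/360,d);phi+=dp;w+=.005*dp/360
    r=[]
    for _ in range(3): bot.sleep(.06);r.append(np.r_[(wrench(bot)-b)[[0,1,2,5]],bot.get_joint_torque()[5]])
    print(phi,np.mean(r,0),np.array(r)[:,3],round(bot.get_time(),2))
for dp in (6,24,30,30,30,30,30): go(dp)
for dp in (-6,-6): go(dp)
np.save("state.npy",np.r_[phi,w,d])
```

```text
105.0 [0.15 6.04 1.23 0.45 0.41] [0.45 0.45 0.44] 34.28
129.0 [-0.13  5.91  0.69  0.23  0.19] [0.26 0.22 0.22] 34.94
159.0 [-0.07  5.86 -0.48  0.09  0.06] [0.08 0.09 0.09] 35.68
189.0 [-0.28  5.44 -2.21  0.1   0.07] [0.06 0.13 0.12] 36.42
219.0 [-0.64  5.28 -2.43  0.07  0.05] [ 0.09 -0.01  0.13] 37.17
249.0 [ 0.74  5.08 -3.73  0.1   0.05] [0.06 0.13 0.1 ] 37.91
279.0 [ 1.38  4.52 -4.06  0.07  0.04] [0.05 0.1  0.07] 38.65
273.0 [ 1.71  4.36 -3.83 -0.05 -0.02] [-0.06 -0.07 -0.03] 39.08
267.0 [ 1.77  4.22 -3.41 -0.01 -0.02] [-0.    0.01 -0.03] 39.5
```

Now it is clear: resistance is flat at about 0.08 N·m down to about 150°, and grows to 0.45 N·m by 105°. So the foot touches near 147° (about 4.8 mm), and the earlier plateau came from axial and lateral load. I'll go back in and stop about 0.7 rad past touch.

Run:
```python
from screw import *
b=np.load("w0bias.npy");phi,w=np.load("state.npy")[:2];d=np.array([-.0004,.0001])
def go(dp):
    global phi,w
    step(phi+dp,w+.005*dp/360,d);phi+=dp;w+=.005*dp/360
    r=[]
    for _ in range(3): bot.sleep(.05);r.append(np.r_[(wrench(bot)-b)[[0,1,2,5]],bot.get_joint_torque()[5]])
    r=np.mean(r,0);print(phi,r,round(bot.get_time(),2));return r[3]
for dp in (-60,-50,-8,-8,-8,-8,-8,-6,-6):
    m=go(dp)
    if phi<150 and m<-.33: print("snug");break
    if phi<=106:break
np.save("state.npy",np.r_[phi,w,d])
```

```text
207.0 [ 1.05  4.95 -4.2  -0.03 -0.05] 39.65
157.0 [ 1.35  4.58 -3.52 -0.04 -0.05] 39.8
149.0 [ 1.34  4.58 -3.6  -0.02 -0.05] 39.95
141.0 [ 1.1   5.05 -3.95 -0.03 -0.05] 40.1
133.0 [ 0.94  4.62 -3.32 -0.03 -0.05] 40.25
125.0 [ 0.72  4.4  -3.72 -0.02 -0.05] 40.4
117.0 [ 0.75  4.5  -3.64 -0.05 -0.05] 40.55
111.0 [ 1.2   4.41 -3.42 -0.03 -0.05] 40.7
105.0 [ 0.63  4.71 -4.19 -0.01 -0.05] 40.85
```

The step guard refused the 60° move, so the arm never moved and is still at 267°. I'll redo it with 30° steps.

Run:
```python
from screw import *
b=np.load("w0bias.npy");d=np.array([-.0004,.0001]);phi,w=np.load("state.npy")[:2]
w+=.005*(267-phi)/360;phi=267.
print(tab(bot.get_position())[2],w)
def go(dp,n):
    global phi,w
    assert step(phi+dp,w+.005*dp/360,d);phi+=dp;w+=.005*dp/360
    if n==0:return 0
    r=[]
    for _ in range(n): bot.sleep(.05);r.append(np.r_[(wrench(bot)-b)[[0,1,2,5]],bot.get_joint_torque()[5]])
    r=np.mean(r,0);print(phi,r,round(bot.get_time(),2));return r[3]
for dp in (-33,-33,-33,-10,-8,-8,-8,-8,-8):
    m=go(dp,3 if phi<200 else 0)
    if phi<150 and m<-.33: print("snug");break
np.save("state.npy",np.r_[phi,w,d]);print(bot.get_qpos()[5])
```

```text
0.130566684094484 0.13108888888888903
158.0 [-1.08  5.98 -1.26 -0.17 -0.17] 43.12
150.0 [-0.72  6.18 -1.32 -0.2  -0.18] 43.52
142.0 [-0.67  6.32 -0.93 -0.23 -0.23] 43.93
134.0 [-0.11  5.7  -0.42 -0.19 -0.14] 44.34
126.0 [ 0.35  6.33  0.01 -0.23 -0.2 ] 44.75
118.0 [ 0.6   5.62  0.94 -0.09 -0.05] 45.16
2.713530993580113
```

Forward readings are noisy, but reversal readings are clean. I'll turn to 108° (about 0.7 rad past touch), check with a 4° reversal, and check IK for the folding path.

```bash
python3 - <<'E'
from screw import *
b=np.load("w0bias.npy");phi,w,d=(lambda s:(s[0],s[1],s[2:]))(np.load("state.npy"))
def go(dp,n=3):
    global phi,w
    assert step(phi+dp,w+.005*dp/360,d);phi+=dp;w+=.005*dp/360
    for _ in range(n): bot.sleep(.05)
    print(phi,wrench(bot)-b,round(bot.get_time(),2))
go(-10);go(4);go(-4,2)
np.save("state.npy",np.r_[phi,w,d]);print(w)
E
cat > fold.py <<'E'
from screw import *
fr=np.radians(288);f2=np.array([np.cos(fr),np.sin(fr)]);f=f2[0]*tu+f2[1]*tv
R=rot(108);pin=pw([AX[0]-.0003,AX[1]+.0003,.0807])
def corner(th,h=.006,r=.052):
    th=np.radians(th);n=f*np.cos(th)-a*np.sin(th)
    return pin+r*(f*np.sin(th)+a*np.cos(th))-h*n
def tcp(c): return c+.025*a-.011*f      # tool z=-a, leading side f
E
python3 - <<'E'
from fold import *
print(bot.get_qpos())
for th,h in((0,.045),(0,.02),(20,.006),(45,.006),(70,.006),(90,.005),):
    q=bot.ik(tcp(corner(th,h)),R);print(th,None if q is None else np.round(q,2))
E
```

```text
108.0 [ 0.82  5.76  0.87  0.88 -0.14 -0.15] 45.6
112.0 [-0.37  6.    0.55  1.06 -0.09  0.14] 46.0
108.0 [ 0.7   5.82  1.96  1.07 -0.23  0.43] 46.35
0.12888055555555566
[ 0.17  0.21 -0.12  1.27 -0.52  2.89]
0 [ 0.22  0.31  0.06  1.38 -0.52  2.94]
0 [ 0.21  0.26  0.    1.36 -0.52  2.94]
20 [ 0.2   0.21 -0.06  1.35 -0.52  2.92]
45 [ 0.18  0.17 -0.12  1.31 -0.52  2.9 ]
70 [ 0.15  0.15 -0.18  1.26 -0.52  2.87]
90 [ 0.13  0.15 -0.23  1.21 -0.52  2.84]
```

The reversal shows about 0.43 N·m, roughly 0.7 rad past touch, so it is snug. Now I'll release, step behind the lever, close the fingers and fold it.

Run:
```python
from fold import *
bot.release()
bot.servo_line(tcp(corner(0,.048)),R,velocity=.12)
bot.close();bot.sleep(.1);b=wrench(bot)
print(round(bot.get_time(),2),bot.get_gripper_width())
bot.servo_line(tcp(corner(0,.022)),R,velocity=.12)
for th,h,r in((12,.007,.05),(30,.006,.052),(45,.006,.052),(60,.006,.052),(75,.006,.052),(88,.006,.052)):
    s=bot.servo_line(tcp(corner(th,h,r)),R,velocity=.08,stop_force=45);F=wrench(bot)-b
    print(th,s,F[:3],round(bot.get_time(),2))
    if s:break
```

```text
48.6 -0.0012927192218764598
12 False [-0.98  4.25  1.62] 49.43
30 False [-3.67  5.95  1.32] 49.8
45 False [-0.04  4.88  1.63] 50.12
60 False [-0.53  0.67  0.64] 50.43
75 False [-0.83  0.25  0.16] 50.75
88 False [-0.58  0.76  0.77] 51.05
```

Resistance peaked at about 7 N near 30° and then dropped, as expected for a snap. I'll press lightly to the end, retreat along the axis and look.

Run:
```python
from fold import *
b=wrench(bot)
s=bot.servo_line(tcp(corner(92,.003)),R,velocity=.05,stop_force=12);print(s,wrench(bot)-b,bot.get_time())
bot.servo_line(np.array(bot.get_position())+.12*a,R,velocity=.15);bot.sleep(.1)
Rt,pt=bot.get_tcp_rot(),bot.get_position();s=bot.snapshot("wrist");s.update(Rt=Rt,pt=pt);np.savez("w10.npz",**s);s2=bot.snapshot("scene");np.savez("s10.npz",**s2)
f_=s["frame"].astype(int);Q=(tab(cloud(s))-tab(pin))*1e3;m=(f_[...,0]>1.8*f_[...,1])&(f_[...,0]>1.8*f_[...,2])&(f_[...,0]>50)&(np.linalg.norm(Q,axis=-1)<110)
A=Q[m]@np.array([[f2[0],f2[1],0],[-f2[1],f2[0],0],[0,0,1]]).T
for lo in range(-20,100,10):
    k=(A[:,0]>=lo)&(A[:,0]<lo+10)
    if k.any():print(lo,k.sum(),A[k].mean(0).round(1))
im=np.hstack([cv2.resize(s["frame"],(400,250)),cv2.resize(s2["frame"][80:230,180:420],(400,250))])
cv2.imwrite("pics/end.png",im[:,:,::-1]);print(bot.get_time())
```

```text
True [-3.11 -9.18 28.19 -1.79  0.5   0.09] 51.2583
-20 47 [-11.4  -0.2   4.7]
-10 192 [-5.  -0.8 10.4]
0 194 [ 5.5 -0.   9.7]
10 218 [14.7  1.4  5.3]
20 89 [23.7  2.5  4.8]
30 50 [35.1  4.   4.6]
40 52 [45.1  5.7  4.4]
50 117 [55.9  5.6  4.8]
60 192 [65.1  6.4  5.9]
70 182 [74.9  7.   9.2]
80 7 [80.6  5.5 10.1]
52.425
```

View pics/end.png

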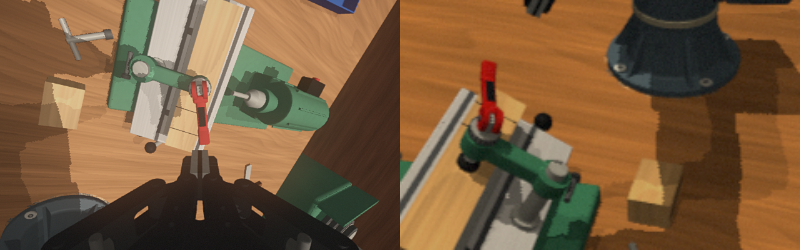

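The lever lies flat: its back is level at about 5 mm above the pin from 20 to 58 mm out. The rail still sits against its fence, the offcut and key look unmoved, and the gripper is clear. I'm handing in.

Run:
```python
from rig import bot
print(bot.close_job())
```

```text
the job is handed in; nothing more can be done
None
```

The job is handed in at about 52 s: the spindle is screwed in to roughly 0.7 rad past first touch, estimated from noisy wrist torque after one overshoot that I backed off. The lever is folded over and measured lying flat, and the rail and bystanders look undisturbed, though I checked those by eye only and did not look at the glue bottle at the end.

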